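# Snap the holed cover plate over the drying board

### The job

Cover the freshly dipped pegs: take the metal plate with the square corner holes by its red grip, lower it over the four white standoffs of the drying board (do not let it drop onto them), and press it down evenly until all four have clicked through and it sits level and fully home. Leave the plain plywood lid where it lies, and let go of the plate.

Things in the scene. Friction and masses are not known exactly. Their poses are not given: they have to be found in the camera images.
- cover: The right plate, loose, flat on the table: bare aluminium, 170 x 130 x 6 mm, 0.2 kg, with four square 24 mm holes centred at x +-65, y +-45 mm. In its middle a red grip rib, 60 mm long along x, 16 mm thick along y, top 40 mm above the plate's underside. Origin: centre of the underside; x along the long side, z up. Fits either way round.
- drying_board: Dark wooden board fixed to the table, 180 x 140 x 12 mm, with 15 small terracotta pegs with grey tips (tops at 32 mm) between four white standoffs at x +-65, y +-45 mm. Standoffs: 34 mm wide shoulder, top at 38 mm; 20 mm core up to 56 mm; cone to a 4 mm tip at 81 mm, which guides holes in from up to 9 mm off. Origin: centre of the underside (z = 0); x along the long side.
- seat (a point): Point over the drying board's centre, 38 mm up, level with the shoulders, where the middle of the plate's underside ends. Two yellow sprung noses per standoff (its +y and -y sides, 50 mm up) stop a lowered plate with its underside about 55 mm up; 15 to 20 N down on the plate's middle snaps it past them onto the shoulders, where they hold it. Axes as the board's.
- solid_lid: The wrong lid, to be left alone: plain plywood, 170 x 130 x 6 mm, without holes, with a dark wooden grip rib like the cover's. Loose on the table. Origin: centre of the underside; x along the long side, z up.
Mind the look-alikes: they are no part of the job. Leave any orange or turquoise look-alike of the cover alone.

How it is judged:
By the outcome, as a careful person would: the job done as asked, in the order asked, and still so for the second after the job is handed in, with the robot touching nothing.
It also fails if it takes over 45 s, if anything falls off the work surface, if the arm or the gripper's body presses on something with over 40 N, if the wrist force passes 120 N, or if a joint passes its speed limit or range.

### The arm

A 6-joint arm with a two-finger parallel gripper is mounted at the origin on the work surface. World frame = base frame: x ahead of the robot, y to its left, z up, the work surface at z = 0. Lengths are in m, angles in degrees, forces in N, time in s.
With the tool pointing down it reaches from about 0.4 to 0.825 m from the base axis. Payload 7 kg.
Tool frame: the origin (TCP) lies between the finger pads; the fingertips stand 19 mm ahead of it and the grasp point (between the pads) is the TCP; y points along the fingers, x is the direction in which the jaws open and shut, and the axes are right-handed (so a half turn about y gives the same grasp; the last joint's range is limited). The gripper opens to 88 mm and grips with 3 to 60 N. Pads are 19 mm wide; open, the fingers measure 130 mm over their backs; the gripper's body (78 mm by 193 mm) begins 47 mm behind the grasp point.
Start: joints at [81.251, 20.546, 0.682, 0, -70.136, -16.507], TCP at [0.288, 0.61, 0.246] pointing down, gripper open.
Joint ranges: [-176.03, 176.03], [-82.01, 121.73], [-58.28, 71.71], [-173.87, 95.51], [-174.79, -0.11], [-173.66, 173.66]. Speed limits (degrees/s): [136.94, 136.94, 172.46, 180, 180, 180].

### API

Orientations are given as [roll, pitch, yaw] about the fixed x, y, z axes, in that order (R = Rz(yaw) Ry(pitch) Rx(roll)).
In Python, from plant import r gives the robot as it stands. The module is installed in compiled form; this text tells all that it offers.
- The arm moves only by the tool jog_arm, never from a script. Its argument "steps" is a list of rows, each a list of 5 numbers: the closure, from 0 (fully open) to 1 (shut), then the shift along the tool's x, y, z in m, then the turn about the tool's y in degrees. In form: [[jaw, x, y, z, turn], ...]. A call has 1 to 12 rows; each row shifts and turns the commanded pose from where the row before left it, along the tool's axes as they then stand; what a row does not reach is not made up. A row lasts 1/12 s, in which the tool goes at most 41.7 mm and 7.16 degrees, less where a joint would pass 70% of its speed; a pose out of reach is approached as far as the arm can. A call with a gripper value outside its range is refused whole. The fingers move at their own pace and stop on an object; "squeeze" is the grip in N (left out, the last holds). Time passes only in rows, so rows that do not move let the fingers close. It gives the time, the measured TCP pose, the force and the opening at its end, in the units of the state.
- r.get_state(): the state, without advancing time (a new reading comes with each control period).
- r.capture(name): name is "scene" or "top" or "wrist"; returns a dict with "image" (384x512x3 uint8, red, green, blue), "vfov" (degrees; the focal length in pixels is half the picture's height over the tangent of half this angle, whatever the lens; pixels are square), "cx", "cy" (the principal point, pixels), "D" ([k1, k2, p1, p2, k3] as OpenCV has them; the pictures are not rectified), "R" (3x3) and "t" (3): a world point X has camera coordinates R X + t; the wrist camera has in their place "tool_from_camera" (4x4, takes a point from camera to tool coordinates, whose origin is the TCP and whose axes are the tool frame's). Camera axes: x right, y down, z forward; pixel columns grow to the right and rows downward; lengths in m; the calibration is good to about 2 mm. A picture is of the moment at which its call begins: read the wrist's pose just before it. There is no depth.
- r.close_job(): hands the job in, once; it reports no verdict.
The state is a dict: "time_s": time; "joints": joint angles; "qd": joint speeds; "joint_torque": joint torques, N m; "tcp_pos": TCP position; "eef_rot": TCP orientation; "contact_force": force on the tool from outside, world axes, zero at the start; "moment": the same for the moment, N m; "gripper_width": finger opening in m.
Only numpy, scipy, OpenCV 4.12 (cv2) and the standard library are available. Lean on these libraries where they do the work, as an engineer would, in place of code of your own. Each camera call takes 0.05 s, during which the arm holds its last target.

## Working session

There is one attempt and no reset: what is moved stays moved. The work goes in short steps, Python scripts to look and compute and a tool call to move; the robot and the scene stay as the last step left them, time stands still between calls to the robot, and variables do not carry over. Pictures are saved under pics/ and viewed, and the job is handed in when it is done.

Besides the shell and the picture viewer there is one more tool, called after ">>>" by a JSON object that holds its "api" and its "payload", one argument or row to a line. jog_arm: Moves the arm, as the interface text tells. Its arguments: {"type":"object","properties":{"steps":{"type":"array","items":{"type":"array","items":{"type":"number"}}},"squeeze":{"type":"number"}},"required":["steps"]}

```bash
mkdir -p pics
python3 - <<'E'
from plant import r
import cv2,numpy as np
print(r.get_state())
for n in("scene","top","wrist"):
    c=r.capture(n); cv2.imwrite(f"pics/{n}0.png",c["image"][:,:,::-1]); np.save(f"{n}0.npy",c,allow_pickle=True)
    print({k:v for k,v in c.items() if k!="image"})
E
```

```text
{'time_s': 0.0, 'joints': array([ 8.12519290e+01,  2.05919035e+01,  6.34104232e-01, -2.11770929e-02,
       -7.01352907e+01, -1.65082364e+01]), 'qd': array([-0.04859002,  0.06864052,  0.04639672, -0.06400393, -0.03774544,
        0.06980954]), 'joint_torque': array([ 1.88911377e-03, -5.82719994e+01,  2.93042582e+01,  6.99693426e+00,
        6.73938019e-03, -1.76447916e-04]), 'tcp_pos': array([0.28780796, 0.61006334, 0.24461656]), 'eef_rot': array([-8.99926326e+01, -9.49099834e-02, -1.15263526e+02]), 'contact_force': array([ 0.0671141 , -0.62632954, -0.59109084]), 'moment': array([-0.04958873, -0.04104495,  0.01389509]), 'gripper_width': 0.0874885319319184}
{'vfov': 56.00132214316349, 'cx': 253.87638402397025, 'cy': 193.53390073767173, 'D': array([-0.10890622,  0.        ,  0.        ,  0.        ,  0.        ]), 'R': array([[-0.62974165,  0.77659681, -0.01796796],
       [ 0.56762053,  0.44424577, -0.69314691],
       [-0.53031349, -0.44670246, -0.72057236]]), 't': array([ 0.24839299, -0.21041688,  1.10440641])}
{'vfov': 56.1017092917246, 'cx': 255.3781158558653, 'cy': 194.20390050858614, 'D': array([-0.06040968,  0.        ,  0.        ,  0.        ,  0.        ]), 'R': array([[ 0.01726323, -0.99968138,  0.01841543],
       [-0.98576278, -0.02009806, -0.16693657],
       [ 0.16725349, -0.01527138, -0.98579565]]), 't': array([-0.01776717,  0.40375642,  0.84539916])}
{'vfov': 62.34580610062706, 'cx': 256.9729472539158, 'cy': 193.03330595990278, 'D': array([0.01203596, 0.        , 0.        , 0.        , 0.        ]), 'tool_from_camera': array([[ 9.99999620e-01,  4.45520988e-04, -7.48720191e-04,
        -2.18635487e-04],
       [ 8.48849669e-04, -3.04612900e-01,  9.52475858e-01,
        -1.38913183e-01],
       [ 1.96278157e-04, -9.52476132e-01, -3.04613162e-01,
         8.35498786e-02],
       [ 0.00000000e+00,  0.00000000e+00,  0.00000000e+00,
         1.00000000e+00]])}
```

View pics/scene0.png

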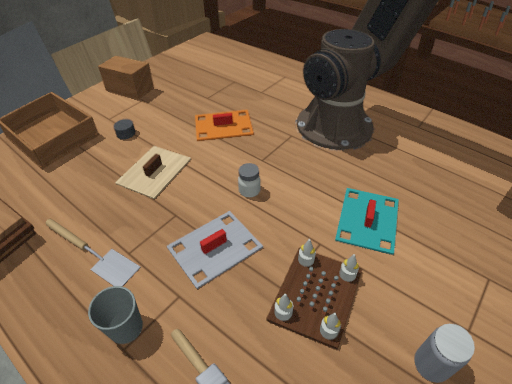

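View pics/top0.png

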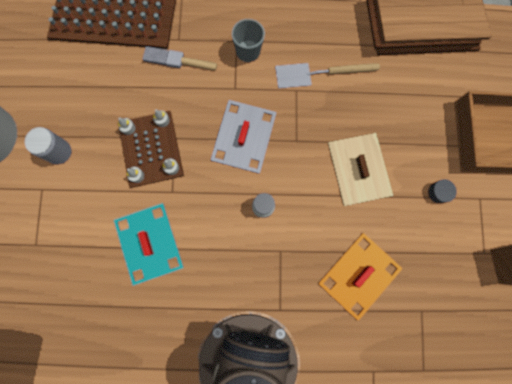

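View pics/wrist0.png

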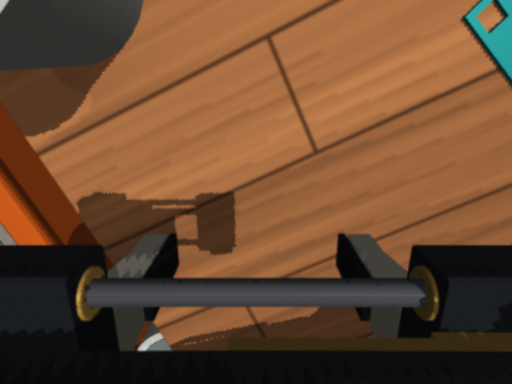

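The scene and top pictures show four plates. The top-view pixels are:
- Bare grey plate with square corner holes and a red rib at (244,135). This fits the cover.
- Orange look-alike at (361,277).
- Turquoise look-alike at (148,243).
- Plywood lid without holes at (361,168).

The board with four white standoffs is at (151,150). Next I'll confirm the grey plate in an enlarged crop and measure it.

```bash
cat > h.py <<'E'
import numpy as np,cv2
def K(c):
    h=c["image"].shape[0]; f=h/2/np.tan(np.radians(c["vfov"]/2))
    return np.array([[f,0,c["cx"]],[0,f,c["cy"]],[0,0,1.]])
def cast(c,px,z):
    p=cv2.undistortPoints(np.array(px,float).reshape(-1,1,2),K(c),c["D"]).reshape(-1,2)
    d=np.c_[p,np.ones(len(p))]@c["R"]; o=-c["R"].T@c["t"]
    return o+d*((z-o[2])/d[:,2])[:,None]
def proj(c,X):
    return cv2.projectPoints(np.array(X,float).reshape(-1,3),cv2.Rodrigues(c["R"])[0],c["t"],K(c),c["D"])[0].reshape(-1,2)
def load(n): return np.load(n,allow_pickle=True).item()
E
python3 - <<'E'
from h import *
for n,box in(("top",(205,95,285,180)),("scene",(160,205,270,290))):
    c=load(n+"0.npy"); im=c["image"]; hsv=cv2.cvtColor(im,cv2.COLOR_RGB2HSV)
    m=((hsv[...,1]<60)&(hsv[...,2]>110)).astype(np.uint8)
    red=(((hsv[...,0]<6)|(hsv[...,0]>172))&(hsv[...,1]>150)).astype(np.uint8)
    M=np.zeros_like(m);x0,y0,x1,y1=box;M[y0:y1,x0:x1]=1
    cs,h=cv2.findContours((m|red)*M,cv2.RETR_CCOMP,cv2.CHAIN_APPROX_NONE)
    H=[]
    for i,q in enumerate(cs):
        A=cv2.contourArea(q)
        if A<15: continue
        mo=cv2.moments(q); ctr=(mo["m10"]/mo["m00"],mo["m01"]/mo["m00"])
        print(n,"hole" if h[0,i,3]>=0 else "outer",A,np.round(ctr,1),cast(c,[ctr],.006)[0].round(4))
        if h[0,i,3]<0 and A>1000:
            r=cv2.minAreaRect(cast(c,q.reshape(-1,2),.006)[:,:2].astype(np.float32)*1000); print("rect mm",r)
    cr=cv2.resize(im[y0-10:y1+10,x0-90 if n=="top" else x0:x1+(5 if n=="top" else 120)],None,fx=3.5,fy=3.5,interpolation=cv2.INTER_CUBIC); cv2.imwrite(f"pics/{n}crop.png",cr[:600,:800,::-1])
E
```

```text
top outer 3150.0 [243.3 136.1] [0.5609 0.0234 0.006 ]
rect mm ((562.9404296875, 23.1502685546875), (133.15248107910156, 173.34237670898438), 75.89659881591797)
top hole 78.5 [253.7 163.3] [ 0.4887 -0.0049  0.006 ]
top hole 74.5 [219.8 154.3] [0.5108 0.0825 0.006 ]
top hole 99.0 [238.1 137.4] [0.5572 0.0368 0.006 ]
top hole 74.0 [266.5 117. ] [ 0.6148 -0.0362  0.006 ]
top hole 69.0 [233.5 108.5] [0.6365 0.0511 0.006 ]
scene outer 3699.5 [213.1 248. ] [0.5678 0.0259 0.006 ]
rect mm ((562.6669921875, 22.912124633789062), (132.08705139160156, 171.67453002929688), 75.79399871826172)
scene hole 113.0 [199.2 275.6] [0.6365 0.0512 0.006 ]
scene hole 95.5 [178.2 247.2] [ 0.6147 -0.036   0.006 ]
scene hole 99.0 [249.6 244.4] [0.5106 0.0824 0.006 ]
scene hole 185.0 [218.8 248.2] [0.5604 0.0359 0.006 ]
scene hole 81.0 [226.9 219.6] [ 0.4889 -0.0044  0.006 ]
```

View pics/topcrop.png

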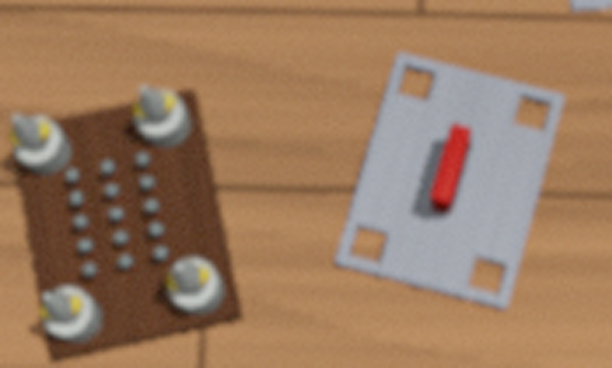

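View pics/scenecrop.png

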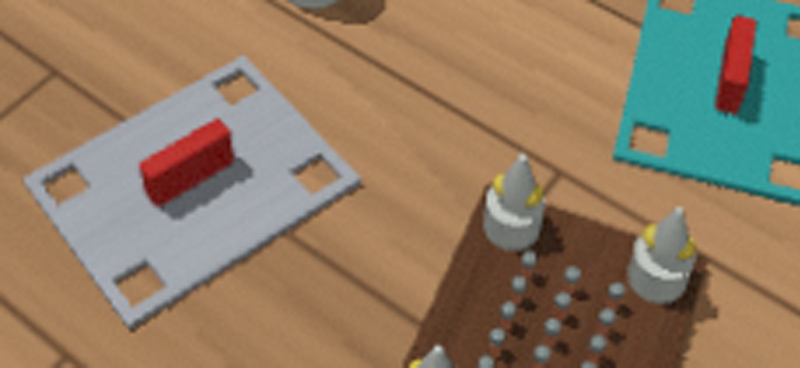

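The crops confirm it: the grey plate with square holes and a red rib is the cover. Both views put it at (0.5627, 0.0231), with the long axis at -14°. Next is the board.

Run:
```python
from h import *
for n,box in(("top",(112,100,195,195)),("scene",(262,232,372,350))):
    c=load(n+"0.npy"); im=c["image"]; hsv=cv2.cvtColor(im,cv2.COLOR_RGB2HSV)
    x0,y0,x1,y1=box;M=np.zeros(im.shape[:2],np.uint8);M[y0:y1,x0:x1]=1
    m=((hsv[...,1]<75)&(hsv[...,2]>85)).astype(np.uint8)*M
    N,l,st,ct=cv2.connectedComponentsWithStats(m)
    pg=[]
    for i in range(1,N):
        if 4<=st[i,4]<=40: pg.append(ct[i])
        elif st[i,4]>40: print(n,"stand",st[i],ct[i])
    P=cast(c,pg,.031); print(n,len(pg),P[:,:2].mean(0),cv2.minAreaRect((P[:,:2]*1000).astype(np.float32)))
    dk=((hsv[...,2]<120)).astype(np.uint8)*M
    N,l,st,ct=cv2.connectedComponentsWithStats(dk|m); i=1+np.argmax(st[1:,4])
    q=np.argwhere(l==i)[:,::-1]; R=cast(c,q,.012); print("outline",cv2.minAreaRect((R[:,:2]*1000).astype(np.float32)))
    cr=cv2.resize(im[y0:y1,x0:x1],None,fx=5,fy=5,interpolation=cv2.INTER_CUBIC); cv2.imwrite(f"pics/{n}board.png",cr[:600,:800,::-1])
```

```text
top stand [153 109  17  18 187] [161.0855615  118.09625668]
top stand [118 117  20  20 223] [126.83408072 126.16143498]
top stand [163 158  16  17 197] [170.72588832 166.15228426]
top stand [127 166  17  17 211] [134.98578199 174.26066351]
top 14 [0.52131521 0.25923158] ((523.2985229492188, 261.8563537597656), (72.78326416015625, 52.614501953125), 14.343547821044922)
outline ((525.5288696289062, 266.77044677734375), (193.79095458984375, 148.9658966064453), 14.056841850280762)
scene stand [298 239  18  28 308] [306.28896104 254.43831169]
scene stand [339 254  20  28 330] [348.66060606 269.33636364]
scene stand [274 294  20  27 346] [283.03468208 308.37572254]
scene stand [320 312  21  28 364] [329.49175824 326.82142857]
scene 17 [0.50657319 0.25970257] ((468.34735107421875, 248.3002166748047), (184.20816040039062, 52.36003112792969), 14.34646224975586)
outline ((513.8128662109375, 257.2903137207031), (240.2112274169922, 195.5802001953125), 32.41048049926758)
```

View pics/topboard.png

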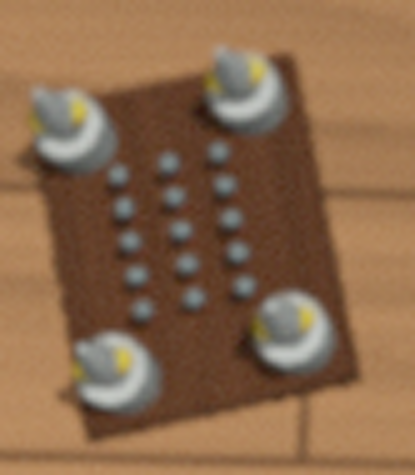

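View pics/sceneboard.png

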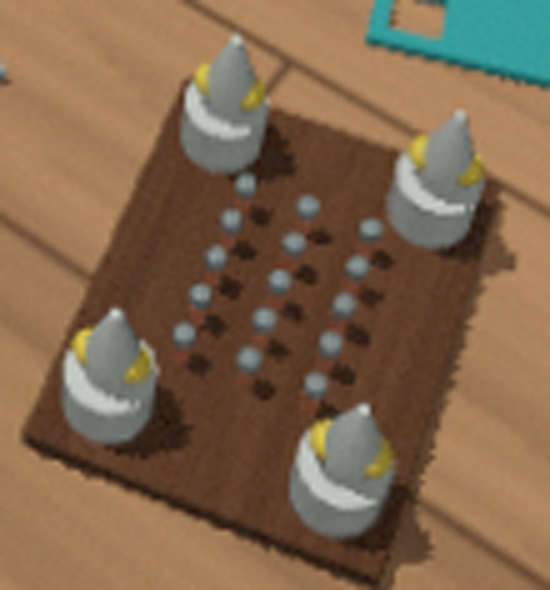

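Run:
```python
from h import *
D={"scene":((262,232),[(237,39),(460,114),(116,313),(364,408)],[(246,184),(371,229),(184,335),(316,383)]),
"top":((112,100),[(39,93),(221,50),(84,349),(268,304)],[(119,174),(219,152),(142,308),(244,286)])}
for n,(o,t,p) in D.items():
    c=load(n+"0.npy")
    for nm,q,z in(("tips",t,.080),("pegs",p,.031)):
        P=cast(c,(np.array(q)+.5)/5-.5+o,z)[:,:2]
        lng=(P[2]+P[3]-P[0]-P[1]); 
        if lng[0]<0:lng=-lng
        print(n,nm,P.round(4).tolist(),"mean",P.mean(0).round(4),"len",np.linalg.norm(lng)/2,"yaw",np.degrees(np.arctan2(lng[1],lng[0])))
```

```text
scene tips [[0.4692, 0.2022], [0.4466, 0.2891], [0.5954, 0.2345], [0.5729, 0.3218]] mean [0.521  0.2619] len 0.1303041149619164 yaw 14.433217211159262
scene pegs [[0.4941, 0.2284], [0.4812, 0.2787], [0.5643, 0.2465], [0.5505, 0.2963]] mean [0.5225 0.2625] len 0.0720215749976211 yaw 14.345021457613136
top tips [[0.5752, 0.3212], [0.5985, 0.2346], [0.4491, 0.2889], [0.4724, 0.2037]] mean [0.5238 0.2621] len 0.12999750239762864 yaw 14.065103313900664
top pegs [[0.5516, 0.2955], [0.5641, 0.2455], [0.482, 0.2785], [0.4943, 0.2282]] mean [0.523 0.262] len 0.07175321405535576 yaw 13.829475421026784
```

Board centre is (0.5227, 0.2621) with yaw about 14.2°. I'll turn the tool to yaw -104° and travel to above the cover.

>>> {"api": "jog_arm", "payload": {
  "steps": [
    [0,0,0,0,-5.6],
    [0,0,0,0,-5.7],
    [0,0.01,0,0.008,0],
    [0,0.022,0,0.018,0],
    [0,0.022,0,0.018,0],
    [0,0.022,0,0.018,0],
    [0,0.022,0,0.018,0],
    [0,0.022,0,0.018,0],
    [0,0.022,0,0.018,0],
    [0,0.022,0,0.018,0],
    [0,0.022,0,0.018,0],
    [0,0.022,0,0.018,0]
  ],
  "squeeze": 20
}}

```text
time_s: 1.15
tcp_pos: [0.4031, 0.3656, 0.2455]
eef_rot: [-90.0, -0.0, -104.1]
contact_force: [0.3, 0.4, -0.1]
gripper_width: 0.0877
```

>>> {"api": "jog_arm", "payload": {
  "steps": [
    [0,0.022,0,0.018,0],
    [0,0.022,0,0.018,0],
    [0,0.022,0,0.018,0],
    [0,0.022,0,0.018,0],
    [0,0.022,0,0.018,0],
    [0,0.022,0,0.018,0],
    [0,0.022,0,0.018,0],
    [0,0.022,0,0.018,0],
    [0,0.022,0,0.018,0],
    [0,0.022,0,0.018,0],
    [0,0.022,0,0.018,0],
    [0,0.022,0,0.018,0]
  ]
}}

```text
time_s: 2.15
tcp_pos: [0.5487, 0.0574, 0.2456]
eef_rot: [-90.0, 0.0, -104.1]
contact_force: [-0.1, -0.4, 0.2]
gripper_width: 0.0873
```

>>> {"api": "jog_arm", "payload": {
  "steps": [
    [0,0.02,0,0.008,0],
    [0,0.011,0,0.003,0],
    [0,0,0,0,0],
    [0,0,0,0,0],
    [0,0,0,0,0],
    [0,0,0,0,0]
  ]
}}

```text
time_s: 2.65
tcp_pos: [0.5518, 0.0273, 0.2457]
eef_rot: [-90.0, 0.0, -103.9]
contact_force: [-1.3, 0.2, -0.0]
gripper_width: 0.0874
```

Run:
```python
from plant import r
from h import *
s=r.get_state()
c=r.capture("wrist"); np.save("w1.npy",c,allow_pickle=True); cv2.imwrite("pics/w1.png",c["image"][:,:,::-1])
print(s)
c=load("top0.npy"); print(cast(c,[(263,213)],0))
```

```text
{'time_s': 2.65, 'joints': array([ 2.31437872e+01,  9.01950715e+00, -1.49321860e+01, -6.65161398e-03,
       -6.60284335e+01,  5.29316583e+01]), 'qd': array([0.29395799, 0.11439088, 0.240963  , 0.04045673, 0.04253166,
       0.18043678]), 'joint_torque': array([-3.94958267e-01, -4.14659750e+01,  2.85052407e+01,  6.74001932e+00,
        7.91159179e-02, -1.84512563e-02]), 'tcp_pos': array([0.55178081, 0.02730768, 0.24569394]), 'eef_rot': array([-8.99878070e+01,  1.68292933e-02, -1.03927254e+02]), 'contact_force': array([-1.26830755,  0.19376013, -0.04087683]), 'moment': array([-0.0496185 ,  0.00745218, -0.01816108]), 'gripper_width': 0.08743300221716743}
[[ 0.36223748 -0.03070114  0.        ]]
```

View pics/w1.png

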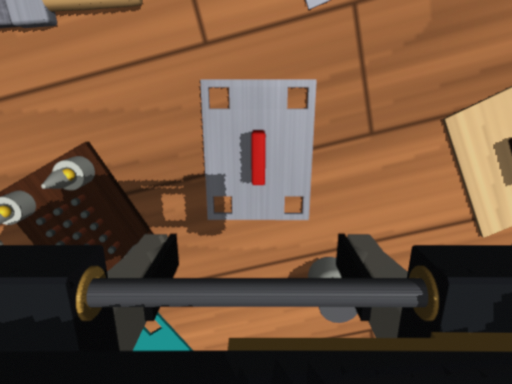

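The wrist view shows the cover squarely ahead, with holes at about (219,97), (298,97), (222,205) and (293,205). I'll cast these as a cross-check.

```bash
cat >> h.py <<'E'
from scipy.spatial.transform import Rotation as Ro
def wcam(c,pos,rpy):
    T=np.eye(4);T[:3,:3]=Ro.from_euler("xyz",rpy,degrees=True).as_matrix();T[:3,3]=pos
    W=np.linalg.inv(T@c["tool_from_camera"]); return dict(c,R=W[:3,:3],t=W[:3,3])
E
python3 - <<'E'
from h import *
c=wcam(load("w1.npy"),[0.55178081, 0.02730768, 0.24569394],[-89.988,.0168,-103.927])
P=cast(c,[(219,97),(298,97),(222,205),(293,205)],.006);print(P.round(4),P.mean(0)); d=P[0]+P[1]-P[2]-P[3];print(np.degrees(np.arctan2(d[1],d[0])),np.linalg.norm(d)/2)
ctr=np.array([.5627,.0231])-[0.55178,0.02731]; a=np.radians(-103.93)
print("x,z",ctr@[np.cos(a),np.sin(a)],ctr@[-np.sin(a),np.cos(a)])
E
```

```text
[[ 0.6376  0.0511  0.006 ]
 [ 0.616  -0.0363  0.006 ]
 [ 0.5108  0.0836  0.006 ]
 [ 0.4892 -0.0037  0.006 ]] [0.56340355 0.0236691  0.006     ]
-14.385522605996407 0.1309210550612692
x,z 0.0014573461520821143 0.01161234869408467
```

>>> {"api": "jog_arm", "payload": {
  "steps": [
    [0,0.001,0.005,0.006,0],
    [0,0,0.02,0.006,0],
    [0,0,0.03,0,0],
    [0,0,0.03,0,0],
    [0,0,0.03,0,0],
    [0,0,0.03,0,0],
    [0,0,0.025,0,0],
    [0,0,0.02,0,0],
    [0,0,0.013,0,0],
    [0,0,0.008,0,0],
    [0,0,0.004,0,0],
    [0,0,0,0,0]
  ]
}}

```text
time_s: 3.7
tcp_pos: [0.5633, 0.0228, 0.0299]
eef_rot: [-90.1, -0.0, -103.9]
contact_force: [1.0, 0.1, 0.1]
gripper_width: 0.0875
```

>>> {"api": "jog_arm", "payload": {
  "steps": [
    [0,0,0,0,0],
    [0,0,0,0,0],
    [0.5,0,0,0,0],
    [0.7,0,0,0,0],
    [0.9,0,0,0,0],
    [1,0,0,0,0],
    [1,0,0,0,0],
    [1,0,0,0,0],
    [1,0,0,0,0],
    [1,0,0,0,0],
    [1,0,0,0,0],
    [1,0,0,0,0]
  ],
  "squeeze": 40
}}

```text
time_s: 4.7
tcp_pos: [0.5633, 0.0227, 0.0305]
eef_rot: [-90.0, -0.0, -104.0]
contact_force: [-0.2, 0.3, 0.0]
gripper_width: 0.0265
```

>>> {"api": "jog_arm", "payload": {
  "steps": [
    [1,0,0,0,0],
    [1,0,0,0,0],
    [1,0,0,0,0],
    [1,0,0,0,0],
    [1,0,0,0,0],
    [1,0,0,0,0]
  ]
}}

```text
time_s: 5.2
tcp_pos: [0.5634, 0.0227, 0.0305]
eef_rot: [-90.0, -0.0, -104.0]
contact_force: [-0.4, 0.4, -0.1]
gripper_width: 0.0157
```

>>> {"api": "jog_arm", "payload": {
  "steps": [
    [1,0,-0.003,0,0],
    [1,0,-0.006,0,0],
    [1,0,-0.012,0,0],
    [1,0,-0.02,0,0],
    [1,0,-0.02,0,0],
    [1,0,-0.02,0,0],
    [1,0,-0.02,0,0],
    [1,0,-0.015,0,0],
    [1,0,-0.008,0,0],
    [1,0,-0.004,0,0],
    [1,0,0,0,0],
    [1,0,0,0,0]
  ]
}}

```text
time_s: 6.2
tcp_pos: [0.5628, 0.0226, 0.1579]
eef_rot: [-90.1, -0.0, -104.0]
contact_force: [-0.2, -0.8, -2.6]
gripper_width: 0.0156
```

Run:
```python
from plant import r
from h import *
print(r.get_state())
for n in("wrist","scene"):
    c=r.capture(n); np.save(n+"2.npy",c,allow_pickle=True); cv2.imwrite(f"pics/{n}2.png",c["image"][:,:,::-1])
```

```text
{'time_s': 6.2, 'joints': array([ 2.21925163e+01,  1.43788765e+01, -2.04209241e+01, -2.44809902e-02,
       -5.52562366e+01,  5.38510942e+01]), 'qd': array([-0.02655197,  0.84068997, -0.41630836, -0.09493463,  0.04167196,
        0.0928696 ]), 'joint_torque': array([ 1.26868355e-02, -4.83698058e+01,  2.70867419e+01,  6.53677180e+00,
        5.28562989e-02,  1.79152948e-04]), 'tcp_pos': array([0.56284474, 0.02259775, 0.15786516]), 'eef_rot': array([-9.00571095e+01, -1.68243970e-02, -1.03970343e+02]), 'contact_force': array([-0.15875398, -0.77180765, -2.56432588]), 'moment': array([-0.00304047,  0.06782591, -0.01052206]), 'gripper_width': 0.01562254499091816}
```

View pics/wrist2.png

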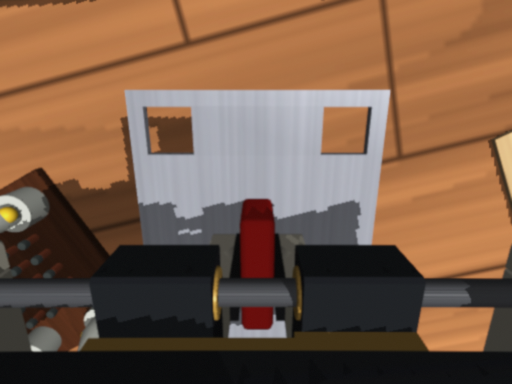

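View pics/scene2.png

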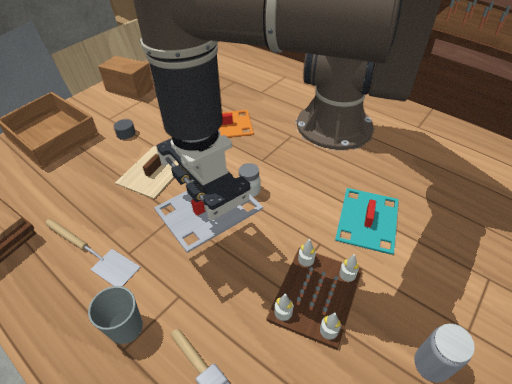

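The plate is held level: the width reads 15.6 mm, the hand carries about 2 N, and the far holes are level at (169,131) and (345,131) in the wrist view. Now I'll carry it over the board and turn it.

>>> {"api": "jog_arm", "payload": {
  "steps": [
    [1,-0.008,0,-0.0035,0],
    [1,-0.016,0,-0.007,0],
    [1,-0.02,0,-0.0085,0],
    [1,-0.02,0,-0.0085,0],
    [1,-0.02,0,-0.0085,0],
    [1,-0.02,0,-0.0085,0],
    [1,-0.02,0,-0.0085,0],
    [1,-0.02,0,-0.0085,0],
    [1,-0.02,0,-0.0085,0],
    [1,-0.02,0,-0.0085,0],
    [1,-0.02,0,-0.0085,0],
    [1,-0.0187,0,-0.0098,0]
  ]
}}

```text
time_s: 7.3
tcp_pos: [0.5225, 0.2636, 0.1577]
eef_rot: [-90.0, -0.1, -103.9]
contact_force: [1.5, 0.1, -0.8]
gripper_width: 0.0161
```

>>> {"api": "jog_arm", "payload": {
  "steps": [
    [1,0,0,0,-2.2],
    [1,0,0,0,-4],
    [1,0,0,0,-5],
    [1,0,0,0,-5],
    [1,0,0,0,-5],
    [1,0,0,0,-4],
    [1,0,0,0,-3],
    [1,0,0,0,0],
    [1,0,0,0,0],
    [1,0,0,0,0],
    [1,0,0,0,0],
    [1,0,0,0,0]
  ]
}}

```text
time_s: 8.3
tcp_pos: [0.5231, 0.2622, 0.1584]
eef_rot: [-90.0, -0.0, -75.8]
contact_force: [0.1, 0.6, -1.9]
gripper_width: 0.0158
```

Run:
```python
from plant import r
from h import *
s=r.get_state();print(s["tcp_pos"],s["eef_rot"],s["contact_force"],s["gripper_width"])
for n in("wrist","top"):
    c=r.capture(n); np.save(n+"3.npy",c,allow_pickle=True); cv2.imwrite(f"pics/{n}3.png",c["image"][:,:,::-1])
d=np.array([.5227,.2621])-s["tcp_pos"][:2]; a=np.radians(s["eef_rot"][2])
print("x,z",d@[np.cos(a),np.sin(a)],d@[-np.sin(a),np.cos(a)])
```

```text
[0.52307384 0.26216813 0.15844464] [-9.00111085e+01 -7.19338488e-03 -7.58044261e+01] [ 0.08795676  0.60476992 -1.859697  ] 0.0157524326159918
x,z -2.5624534121718023e-05 -0.0003791360419393397
```

View pics/wrist3.png

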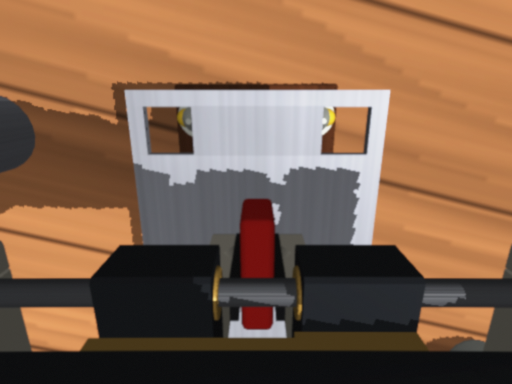

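View pics/top3.png

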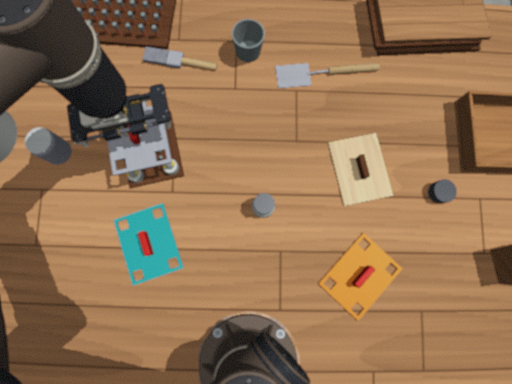

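The wrist view shows the far standoffs lined up symmetrically under the holes: yellow noses at (187,120) and (327,120), holes at (169,131) and (345,131). I'll lower just past the tips and look.

>>> {"api": "jog_arm", "payload": {
  "steps": [
    [1,0,0.004,0,0],
    [1,0,0.008,0,0],
    [1,0,0.01,0,0],
    [1,0,0.01,0,0],
    [1,0,0.007,0,0],
    [1,0,0.004,0,0],
    [1,0,0.004,0,0],
    [1,0,0.003,0,0],
    [1,0,0,0,0],
    [1,0,0,0,0]
  ]
}}

```text
time_s: 9.23
tcp_pos: [0.5233, 0.2622, 0.1086]
eef_rot: [-90.0, -0.0, -75.8]
contact_force: [0.2, -0.0, -2.3]
gripper_width: 0.0158
```

Run:
```python
from plant import r
from h import *
s=r.get_state();print(s["tcp_pos"],s["eef_rot"],s["contact_force"],s["moment"])
c=r.capture("wrist");a=c["image"]; np.save("wrist4.npy",c,allow_pickle=True)
b=r.capture("scene")["image"]
cv2.imwrite("pics/w4.png",cv2.resize(a[70:230,100:420],None,fx=2.4,fy=2.4)[:,:,::-1]); cv2.imwrite("pics/s4.png",cv2.resize(b[170:350,220:400],None,fx=3.3,fy=3.3)[:,:,::-1])
```

```text
[0.5232504  0.26223387 0.10862574] [-8.99927126e+01 -2.29342688e-03 -7.57511486e+01] [ 0.20416072 -0.00793828 -2.26311904] [-0.00266841 -0.06509622 -0.0746058 ]
```

View pics/w4.png

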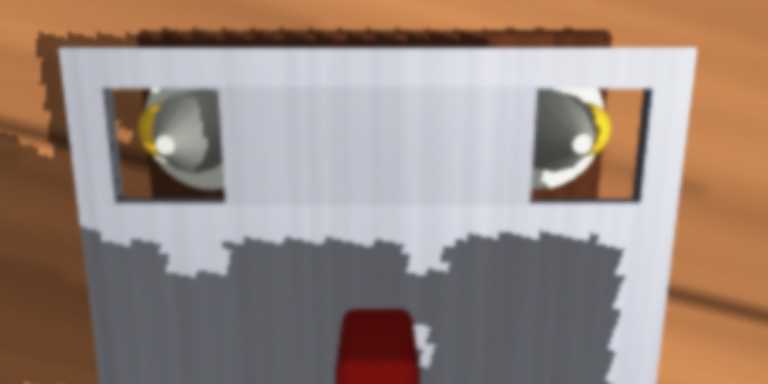

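View pics/s4.png

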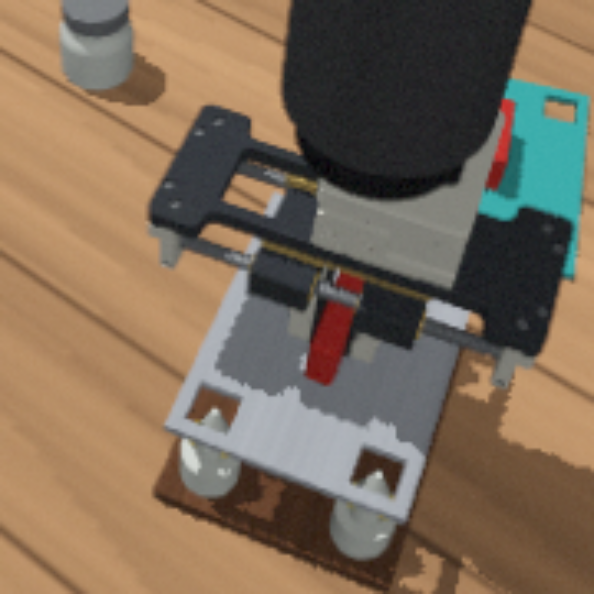

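The tips sit in the middle of the holes: left tip at (165,145) in a hole centred at (165,145), right tip at (582,143) in a hole centred at about (592,145). I'll keep lowering slowly.

>>> {"api": "jog_arm", "payload": {
  "steps": [
    [1,0,0.003,0,0],
    [1,0,0.003,0,0],
    [1,0,0.003,0,0],
    [1,0,0.003,0,0],
    [1,0,0.003,0,0],
    [1,0,0.003,0,0],
    [1,0,0.002,0,0],
    [1,0,0,0,0],
    [1,0,0,0,0]
  ]
}}

```text
time_s: 10.08
tcp_pos: [0.5231, 0.2621, 0.0884]
eef_rot: [-90.0, -0.0, -75.8]
contact_force: [0.1, 0.1, -1.9]
gripper_width: 0.0161
```

Run:
```python
from plant import r
s=r.get_state();print(s["tcp_pos"],s["eef_rot"],s["contact_force"],s["moment"])
```

```text
[0.52311905 0.26211839 0.0884112 ] [-9.00143661e+01 -1.14839867e-02 -7.57532661e+01] [ 0.12508854  0.13954441 -1.91149938] [-0.10231439  0.00991876 -0.02097222]
```

No side force so far. Now press, with a firmer grip and small steps.

>>> {"api": "jog_arm", "payload": {
  "steps": [
    [1,0,0.0015,0,0],
    [1,0,0.0015,0,0],
    [1,0,0.001,0,0],
    [1,0,0.001,0,0],
    [1,0,0.001,0,0],
    [1,0,0,0,0]
  ],
  "squeeze": 60
}}

```text
time_s: 10.58
tcp_pos: [0.5245, 0.2632, 0.0845]
eef_rot: [-89.8, 0.1, -75.7]
contact_force: [-1.4, 0.6, 9.2]
gripper_width: 0.0154
```

>>> {"api": "jog_arm", "payload": {
  "steps": [
    [1,0,0.001,0,0],
    [1,0,0.001,0,0],
    [1,0,0.001,0,0],
    [1,0,0.001,0,0],
    [1,0,0,0,0]
  ]
}}

```text
time_s: 11.0
tcp_pos: [0.525, 0.2634, 0.0816]
eef_rot: [-89.7, 0.1, -75.7]
contact_force: [-1.4, -0.0, 13.3]
gripper_width: 0.0157
```

>>> {"api": "jog_arm", "payload": {
  "steps": [
    [1,0,0.001,0,0],
    [1,0,0.001,0,0],
    [1,0,0.001,0,0],
    [1,0,0,0,0]
  ]
}}

```text
time_s: 11.33
tcp_pos: [0.5238, 0.2628, 0.0759]
eef_rot: [-89.9, 0.1, -75.7]
contact_force: [3.0, 2.1, 0.4]
gripper_width: 0.0157
```

Run:
```python
from plant import r
from h import *
s=r.get_state();print(s["tcp_pos"],s["eef_rot"],s["contact_force"],s["moment"],s["gripper_width"])
c=r.capture("wrist");a=c["image"]; np.save("wrist5.npy",c,allow_pickle=True)
b=r.capture("scene")["image"]
cv2.imwrite("pics/w5.png",cv2.resize(a[70:230,100:420],None,fx=2.4,fy=2.4)[:,:,::-1]); cv2.imwrite("pics/s5.png",cv2.resize(b[170:350,220:400],None,fx=3.3,fy=3.3)[:,:,::-1])
```

```text
[0.52380093 0.26280437 0.07591579] [-8.99005415e+01  5.15565948e-02 -7.57425045e+01] [2.99928963 2.07431367 0.38734966] [ 0.76808711 -0.80079617 -0.00686702] 0.015661929507908703
```

View pics/w5.png

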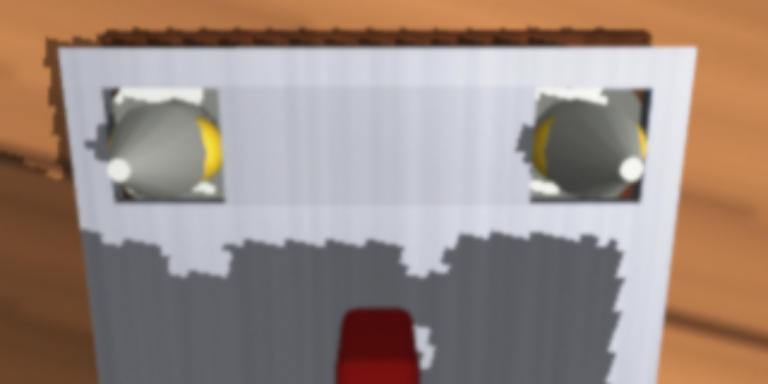

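View pics/s5.png

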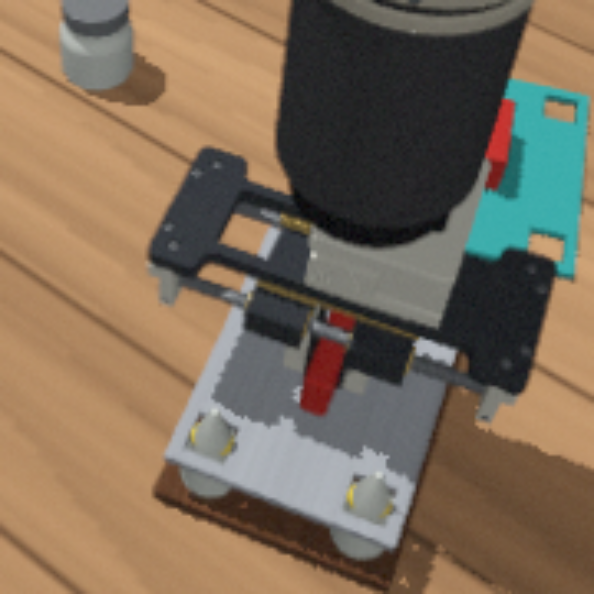

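It snapped through the noses, and yellow now shows above the plate at the far standoffs. The underside is near 45 mm, so I'll go on down to the shoulders.

>>> {"api": "jog_arm", "payload": {
  "steps": [
    [1,0,0.0015,0,0],
    [1,0,0.0015,0,0],
    [1,0,0.0015,0,0],
    [1,0,0.001,0,0],
    [1,0,0,0,0]
  ]
}}

```text
time_s: 11.85
tcp_pos: [0.5218, 0.2617, 0.0687]
eef_rot: [-90.2, -0.0, -75.8]
contact_force: [-2.5, 5.0, -8.6]
gripper_width: 0.0156
```

>>> {"api": "jog_arm", "payload": {
  "steps": [
    [1,0,0.001,0,0],
    [1,0,0.001,0,0],
    [1,0,0,0,0],
    [1,0,0,0,0]
  ]
}}

```text
time_s: 12.18
tcp_pos: [0.5218, 0.2617, 0.0685]
eef_rot: [-90.1, -0.0, -75.8]
contact_force: [-9.8, 2.1, 6.8]
gripper_width: 0.0154
```

Run:
```python
from plant import r
s=r.get_state();print(s["tcp_pos"],s["eef_rot"],s["contact_force"],s["moment"],s["gripper_width"])
```

```text
[0.5218474  0.26166356 0.06851599] [-9.01200037e+01 -3.29523250e-02 -7.57518651e+01] [-9.79381194  2.05293925  6.76302562] [1.06172341 2.90919998 0.05017848] 0.015397693897586407
```

The plate has reached the shoulders: TCP 0.0685 is 30.5 mm above the 38 mm seat. One more firm press makes sure.

>>> {"api": "jog_arm", "payload": {
  "steps": [
    [1,0,0.001,0,0],
    [1,0,0.001,0,0],
    [1,0,0.001,0,0],
    [1,0,0,0,0],
    [1,0,0,0,0]
  ]
}}

```text
time_s: 12.6
tcp_pos: [0.5218, 0.2617, 0.0684]
eef_rot: [-90.1, -0.0, -75.7]
contact_force: [-19.3, -0.6, 33.0]
gripper_width: 0.0158
```

Run:
```python
from plant import r
s=r.get_state();print(s["tcp_pos"],s["eef_rot"],s["contact_force"],s["moment"],s["gripper_width"])
```

```text
[0.52184495 0.26167846 0.06842624] [-9.00531040e+01 -3.25100729e-02 -7.56959076e+01] [-19.30685683  -0.60212812  32.96923492] [-0.02322373  6.79056787 -0.03173591] 0.0157726012678519
```

Rigid at 33 N with no further travel. I'll relax the preload, open, and rise.

>>> {"api": "jog_arm", "payload": {
  "steps": [
    [1,0,-0.0015,0,0],
    [1,0,-0.0015,0,0],
    [1,0,-0.001,0,0],
    [0.7,0,0,0,0],
    [0.4,0,0,0,0],
    [0.4,0,0,0,0],
    [0.4,0,0,0,0],
    [0.4,0,0,0,0],
    [0.4,0,0,0,0],
    [0.4,0,0,0,0]
  ]
}}

```text
time_s: 13.43
tcp_pos: [0.5233, 0.2621, 0.0691]
eef_rot: [-90.0, -0.0, -75.8]
contact_force: [-0.0, -0.4, -0.0]
gripper_width: 0.0513
```

Run:
```python
from plant import r
s=r.get_state();print(s["tcp_pos"],s["eef_rot"],s["contact_force"],s["moment"],s["gripper_width"])
```

```text
[0.52325551 0.26209377 0.06909512] [-8.99958840e+01 -3.98641363e-03 -7.57627236e+01] [-0.03481309 -0.44948096 -0.04100892] [-0.07187652 -0.01028469 -0.03623317] 0.05131263727773322
```

Released and clear. I'll rise straight up, then back off sideways so the cameras can see.

>>> {"api": "jog_arm", "payload": {
  "steps": [
    [0.4,0,-0.005,0,0],
    [0.4,0,-0.015,0,0],
    [0.4,0,-0.025,0,0],
    [0.4,0,-0.03,0,0],
    [0.4,0,-0.03,0,0],
    [0.4,0,-0.03,0,0],
    [0.4,0,-0.02,0,0],
    [0.4,0,-0.01,0,0],
    [0.4,0.01,0,0,0],
    [0.4,0.02,0,0,0],
    [0.4,0.03,0,0,0],
    [0.4,0.03,0,0,0]
  ]
}}

```text
time_s: 14.43
tcp_pos: [0.5446, 0.1737, 0.2326]
eef_rot: [-90.1, -0.0, -75.7]
contact_force: [0.7, 0.1, -0.4]
gripper_width: 0.0525
```

>>> {"api": "jog_arm", "payload": {
  "steps": [
    [0.4,0.03,0,0,0],
    [0.4,0.03,0,0,0],
    [0.4,0.03,0,0,0],
    [0.4,0.03,0,0,0],
    [0.4,0.03,0,0,0],
    [0.4,0.02,0,0,0],
    [0.4,0.01,0,0,0],
    [0.4,0,0,0,0],
    [0.4,0,0,0,0]
  ]
}}

```text
time_s: 15.18
tcp_pos: [0.5891, -0.0, 0.233]
eef_rot: [-90.1, 0.0, -75.8]
contact_force: [-0.3, 0.3, -1.0]
gripper_width: 0.0528
```

Run:
```python
from plant import r
from h import *
print(r.get_state()["tcp_pos"])
for n,b in(("top",(100,85,210,205)),("scene",(245,215,385,355))):
    c=r.capture(n); np.save(n+"6.npy",c,allow_pickle=True); cv2.imwrite(f"pics/{n}6.png",cv2.resize(c["image"][b[1]:b[3],b[0]:b[2]],None,fx=4.2,fy=4.2,interpolation=cv2.INTER_CUBIC)[:,:,::-1])
    cv2.imwrite(f"pics/{n}6f.png",c["image"][:,:,::-1])
    hsv=cv2.cvtColor(c["image"],cv2.COLOR_RGB2HSV); im=c["image"]
    # predicted plate top corners at z=.044
    a=np.radians(14.2);R=np.array([[np.cos(a),-np.sin(a)],[np.sin(a),np.cos(a)]])
    Q=np.array([[85,65],[85,-65],[-85,-65],[-85,65]])/1000@R.T+[.5227,.2621]
    for z in(.044,.050,.061): print(n,z,((proj(c,np.c_[Q,[z]*4])-b[:2]+.5)*4.2-.5).round(0).tolist())
```

```text
[ 5.89074699e-01 -4.72639097e-05  2.33003682e-01]
top 0.044 [[65.0, 141.0], [278.0, 94.0], [332.0, 362.0], [112.0, 412.0]]
top 0.05 [[62.0, 137.0], [276.0, 90.0], [330.0, 360.0], [108.0, 410.0]]
top 0.061 [[55.0, 130.0], [271.0, 82.0], [326.0, 355.0], [102.0, 406.0]]
scene 0.044 [[394.0, 515.0], [102.0, 398.0], [237.0, 107.0], [494.0, 195.0]]
scene 0.05 [[396.0, 510.0], [103.0, 391.0], [238.0, 100.0], [497.0, 188.0]]
scene 0.061 [[401.0, 499.0], [103.0, 380.0], [240.0, 86.0], [501.0, 175.0]]
```

View pics/top6.png

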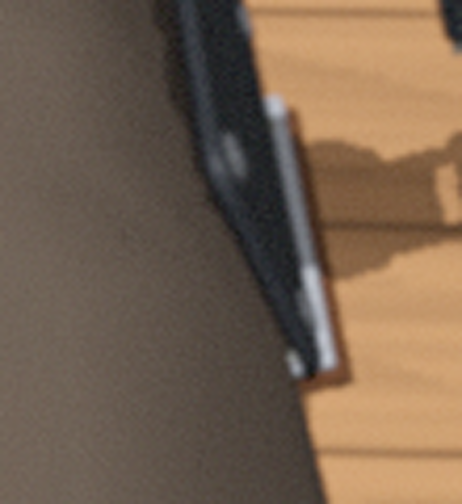

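View pics/scene6.png

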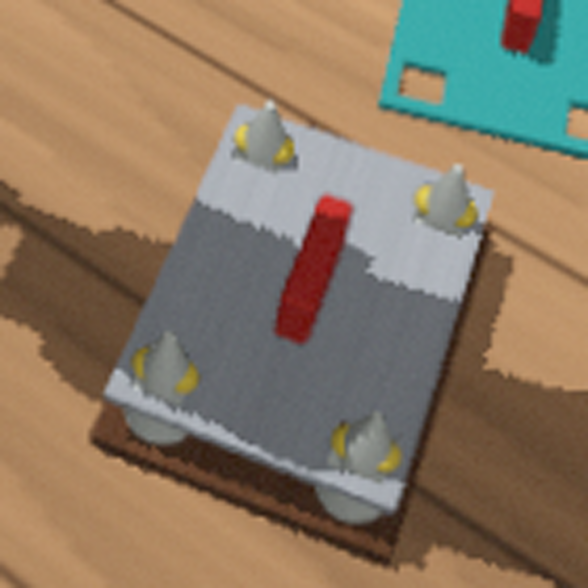

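View pics/scene6f.png

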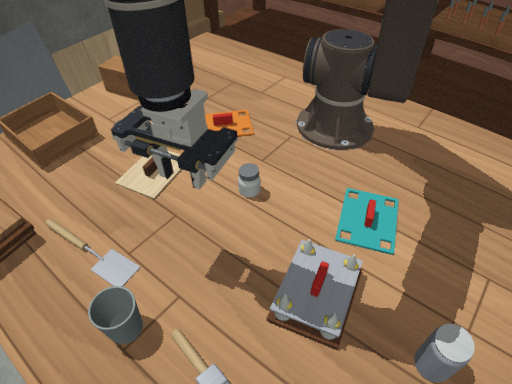

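The scene picture shows the red-ribbed plate on the board. Yellow noses stand clear above it at all four standoffs: (265,150), (447,205), (165,372) and (365,447). Its corners at about (240,105), (494,193), (105,397) and (394,516) match the seated prediction (top at 44 mm), not a raised one.

Run:
```python
from plant import r
print(r.close_job())
```

```text
the job is handed in; nothing more can be done
None
```

The grey aluminium cover is seated on the drying board, released, and handed in at about 15 s of the 45 s limit. I gripped it by the red rib, lowered it over the four standoffs and pressed it past the noses at about 15 N. I then pressed it against the shoulders at 33 N.

**Last checks:**
- **Height:** the pressed-home height (TCP 68.4 mm) matches the 38 mm seat.
- **Level:** the scene view shows the noses above the plate at all four standoffs. All four plate corners are within about 1 px of where they should be when seated level.
- **Not confirmed from above:** the top view was mostly blocked by the arm, so it could not confirm this a second time.
- **Side force:** about 19 N built up during the final press. It was gone when I relaxed and opened the gripper.

I did not touch the plywood lid or the orange and turquoise look-alikes.

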